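# Fold out the hold-down brace and set its thumbscrew

### The job

On the circuit-board holder, swing the orange brace out over the green board until it clicks into its end stop. Then turn the black thumbscrew on the brace clockwise (seen from above) until it seats, back it off a quarter turn, and keep it gripped there: the program finishes while the gripper still holds the thumbscrew. Leave the other things on the bench where they are.

Things in the scene. Friction and masses are not known exactly. Their poses are not given: they have to be found in the camera images.
- holder: Board holder, fixed to the bench: blue base plate 150 (x) x 280 (y) x 12 mm, from y = -160 to +120 mm and x = -75 to +75 mm of its origin, which lies on the bench. Two aluminium rails (100 mm along x, 18 mm wide, 47 mm tall) at y = -124 and +14 mm. Dark hinge post of the brace at x = 0, y = +85 mm. z up.
- board: Green circuit board, 90 (x) x 126 (y) x 2 mm, clamped in the holder between the rails, centred at y = -55 mm of the holder. Origin: centre of its underside, 42 mm above the bench. Parts on it reach at most 55 mm above the bench.
- brace_hinge (a point): Point on the brace's vertical hinge axis at the bar's mid height, 74 mm above the bench; its x axis points along the bar to the free end and turns with it. Around it a steel barrel, 38 mm diameter, 64 to 82 mm above the bench. 40 mm from the axis a 12 mm steel bump under the bar rides over a sprung brass ball on a block (top 65 mm above the bench) beside the post.
- brace_end (a point): Middle of the free end of the orange bar, 165 mm from the hinge axis, 74 mm above the bench. The bar is straight and level, 20 mm wide, 14 mm tall (67 to 81 mm above the bench), from the hinge to this end; x axis along the bar, away from the hinge.
- brace (a joint): Brace angle, rad. 0: bar along the holder's +x. Grows as it swings clockwise seen from above, to a hard stop at 1.55 (seated: above 1.48), the bar then over the board along the holder's -y. Friction 0.08 N m; a spring detent resists from 1.1, adding about 0.2 N m, tops at 1.37, then pulls it to the stop. Push the bar's side with closed fingers, or pinch the bar.
- wing: Thumbscrew head on the bar, 140 mm from the brace's hinge axis, screw axis vertical. Origin on the axis at the bar's top face, 81 mm above the bench; its height stays as it turns. A collar (24 mm diameter, 7 mm tall) carries a black wing 36 mm long (x axis), 11 mm thick (y axis), 6 to 34 mm above the origin; white line on its +x half. Grip across the thickness from above.
- screw (a joint): Angle of the thumbscrew in the brace, rad. It grows when turned clockwise seen from above (tightening) and stops hard at 0, where the screw is seated; starts somewhere between -2.9 and -2.0. A quarter turn back off the seat is -1.57. Stays where it is left (friction about 0.05 N m).
- spool: Bystander: green solder spool, 56 mm diameter, 37 mm tall, standing on the bench; origin centre of its underside.
- driver: Bystander: small screwdriver lying on the bench on the robot's side of the holder, about 150 mm long; origin under it.
- meter: Bystander: yellow multimeter lying flat, 130 x 70 x 36 mm; origin centre of its underside.
- casebox: Bystander: black plastic case 90 x 55 x 26 mm with a red button 6 mm tall; origin centre of its underside.
- tin: Bystander: open steel tin, 68 mm diameter, 40 mm tall; origin centre of its underside.
- tray: Bystander: blue divided parts tray 110 x 150 x 30 mm; origin centre of its underside.

How it is judged:
By the outcome, as a careful person would: the job done as asked, in the order asked, and still so for the second after the job is handed in, while the arm keeps its last pose, push and grip.
It also fails if it takes over 72 s, if anything falls off the work surface, if the arm or the gripper's body presses on something with over 40 N, if the wrist force passes 120 N, or if a joint passes its speed limit or range.

### The arm

A 6-joint arm with a two-finger parallel gripper is mounted at the origin on the work surface. World frame = base frame: x ahead of the robot, y to its left, z up, the work surface at z = 0. Lengths are in m, angles in rad, forces in N, time in s.
With the tool pointing down it reaches from about 0.35 to 0.775 m from the base axis. Payload 7.3 kg.
Tool frame: the origin (TCP) lies on the mounting face of the last link; the fingertips stand 178 mm ahead of it and the grasp point (between the pads) lies 159 mm ahead of it (robot.grip_depth is the distance from the TCP to the grasp point, in m); z points along the fingers, y is the line along which they close (so a half turn about z gives the same grasp; the last joint's range is limited). The gripper opens to 92 mm and grips with 3 to 60 N. Pads are 19 mm wide; open, the fingers measure 130 mm over their backs; the gripper's body (75 mm by 190 mm) begins 47 mm behind the grasp point.
Start: joints at [-1.358, 0.342, 1.524, -0, 1.275, -0.146], TCP at [0.184, -0.492, 0.405] pointing down, gripper open.
Joint ranges: [-2.53, 2.53], [-0.77, 2.02], [0.04, 2.7], [-1, 4.14], [0.28, 2.66], [-3.11, 3.11]. Speed limits (rad/s): [2.57, 2.57, 3.14, 3.14, 3.14, 3.14].

### API

Orientations are given as [roll, pitch, yaw] about the fixed x, y, z axes, in that order (R = Rz(yaw) Ry(pitch) Rx(roll)).
In Python, from cell import observe, cams, robot, models gives the robot as it stands.
- The arm moves only by the shell command python3 -m jog 'ROWS' [FORCE]. ROWS is JSON, a list of rows, each a list of 3 entries, a list of its own where there are three numbers: the shift along the tool's x, y, z each as a share of 0.4 m, from -1 to 1, then the turn about the tool's z as a share of pi rad, from -1 to 1, then the closure, from 0 (fully open) to 1 (shut). In form: [[[x, y, z], turn, jaw], ...]. A call has 1 to 12 rows; each row is the pose to reach, as a shift and turn from the pose commanded when the call began, along the tool's axes at that moment, turning the shorter way round; what a row does not reach only later rows make up. A row lasts 1/8 s, in which the tool goes at most 62.5 mm and 10.7 degrees, less where a joint would pass 70% of its speed; a pose out of reach is approached as far as the arm can. A call with a number of a shift or a turn outside -1 to 1 is refused whole. A call with a gripper value outside its range is refused whole. The fingers move at their own pace and stop on an object; FORCE is the grip in N (left out, the last holds). Time passes only in rows, so rows that repeat a pose let the fingers close. It gives the time, the measured TCP pose, the force, the opening and the grip force at its end, in the units of the state.
- observe(): the state, without advancing time (a new reading comes with each control period).
- cams.read_camera(name): name is "side" or "top" or "wrist"; returns the picture (420x560x3 uint8, red, green, blue); there is no depth.
- cams.camera_model(name): a dict with "camera_matrix" (3x3 intrinsics, pixels), "pose" (4x4, takes a point from camera to world coordinates). Camera axes: x right, y down, z forward; pixel columns grow to the right and rows downward; lengths in m; the calibration is good to about 2 mm. A picture is of the moment at which its call begins: read the wrist's pose just before it. camera_model takes no time and is no camera call; for the wrist camera it gives the pose at the moment of the call.
- robot.hand_in(): hands the job in; it is judged then, once.
Trained networks look in the newest picture that a camera, given by its name, has taken for a name from the list of things; names that differ only in an ending like _2 or _b are one class to them, and where a whole thing is asked for, a point or a joint stands for the part that bears it (a point fixed in the world has none). Each returns a list of dicts, best first, with "confidence" (0 to 1); they miss things now and then, are a little off and sometimes report something else, mostly with a low value. They report only what shows in the picture. A call takes as long as a camera call.
- models.find_in(target, camera): "position" ([x, y, z] in m, in world coordinates, good to about 4 mm: the middle of the surface that is visible of it).
- models.pinpoint(target, camera): "position" ([x, y, z] in m, in world coordinates, good to about 4 mm: a listed point, or the origin of a listed thing).
The state is a dict: "time": time; "qpos": joint angles; "qvel": joint speeds; "joint_efforts": joint torques, N m; "tool_pos": TCP position; "tool_rot": TCP orientation; "contact_force": force on the tool from outside, world axes, zero at the start; "torque": the same for the moment, N m; "opening": finger opening in m; "grip_force": force on a finger pad.
Only numpy, scipy, OpenCV 4.12 (cv2) and the standard library are available. Lean on these libraries where they do the work, as an engineer would, in place of code of your own. Each camera call takes 0.05 s, during which the arm holds its last target. There are 200 camera calls.

## Working session

There is one attempt and no reset: what is moved stays moved. The work goes in short steps, Python scripts to look and compute and a shell command to move; the robot and the scene stay as the last step left them, time stands still between calls to the robot, and variables do not carry over. Pictures are saved under pics/ and viewed, at most 10 in all, crops included, and the job is handed in when it is done.

```bash
mkdir -p pics; ls
python3 - <<'E'
from cell import observe,cams,robot,models
import cv2,numpy as np
s=observe();print(s['time'],s['tool_pos'],s['tool_rot'],s['opening'],robot.grip_depth)
ims=[]
for c in("top","side"):
    im=cams.read_camera(c);cv2.imwrite(f"pics/{c}0.png",im[:,:,::-1])
    for t in("holder","board","brace_hinge","brace_end","wing"):
        r=models.pinpoint(t,c);print(c,t,[(np.round(d['position'],3).tolist(),round(d['confidence'],2)) for d in r[:2]])
E
```

```text
pics
0.0 [ 0.18434888 -0.49143328  0.40404441] [-3.14009814e+00 -2.03917268e-04  3.58819337e-01] 0.09178313888018728 0.1592
top holder [([0.502, 0.052, -0.003], 0.65)]
top board []
top brace_hinge [([0.53, 0.139, 0.075], 0.74)]
top brace_end [([0.687, 0.077, 0.076], 0.7)]
top wing [([0.664, 0.089, 0.085], 0.57), ([0.64, 0.427, -0.001], 0.37)]
side holder [([0.51, 0.056, -0.001], 0.63)]
side board [([0.491, 0.007, 0.042], 0.95), ([0.591, -0.424, 0.006], 0.21)]
side brace_hinge [([0.534, 0.134, 0.072], 0.72)]
side brace_end [([0.685, 0.075, 0.073], 0.69)]
side wing [([0.662, 0.085, 0.081], 0.62), ([0.505, 0.052, 0.001], 0.45)]
```

View pics/top0.png

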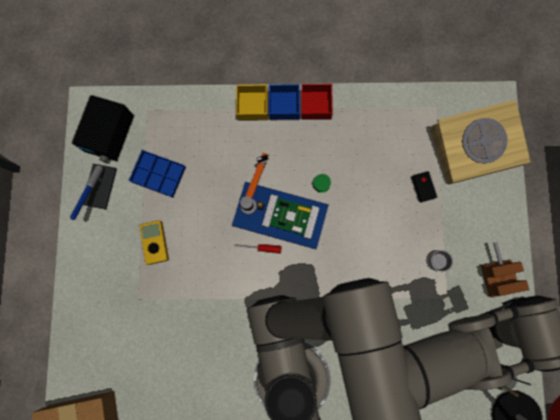

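View pics/side0.png

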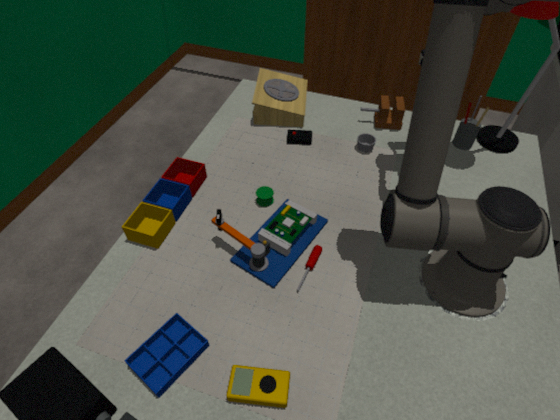

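The holder (blue, about (280,215) in the top picture) is yawed about −17°. The brace (orange, (257,175)) points away from the robot and the wing is near (262,157). I'll push the bar clockwise from its +y side with closed fingers.

```bash
cat > h.py <<'E'
import numpy as np
from scipy.spatial.transform import Rotation as R
from cell import observe
def go(x,y,z,yaw,base=None):
    s=observe(); p=np.array(s['tool_pos']);r=R.from_euler('xyz',s['tool_rot'])
    d=r.inv().apply(np.array([x,y,z])-p)/0.4
    t=-(yaw-s['tool_rot'][2]); t=(t+np.pi)%(2*np.pi)-np.pi
    print('shift',np.round(d,4).tolist(),'turn',round(t/np.pi,4))
E
python3 -m jog '[[[0.8175,-0.545,0],-0.7,1],[[0.8175,-0.545,0],-0.7,1],[[0.8175,-0.545,0],-0.7,1],[[0.8175,-0.545,0],-0.7,1],[[0.8175,-0.545,0],-0.7,1],[[0.8175,-0.545,0],-0.7,1],[[0.8175,-0.545,0],-0.7,1],[[0.8175,-0.545,0],-0.7,1],[[0.8175,-0.545,0],-0.7,1],[[0.8175,-0.545,0],-0.7,1],[[0.8175,-0.545,0],-0.7,1],[[0.8175,-0.545,0],-0.7,1]]' 20
python3 -c "
from h import *
go(.643,.147,.36,2.765);print(observe()['qpos'])"
```

```text
time: 2.1
tool_pos: [0.414, -0.1726, 0.4048]
tool_rot: [-3.142, 0.0, 2.563]
contact_force: [0.9, 0.1, 0.2]
opening: 0.0005
grip_force: 0.0
shift [-0.0424, 0.982, 0.1119] turn -0.0643
[-5.66134675e-01  2.01624267e-01  1.71954766e+00 -5.21451379e-05
  1.22016528e+00 -1.55839110e+00]
```

```bash
python3 -m jog '[[[-0.0424,0.982,0.11],-0.064,1],[[-0.0424,0.982,0.11],-0.064,1],[[-0.0424,0.982,0.11],-0.064,1],[[-0.0424,0.982,0.11],-0.064,1],[[-0.0424,0.982,0.11],-0.064,1],[[-0.0424,0.982,0.11],-0.064,1],[[-0.0424,0.982,0.11],-0.064,1],[[-0.0424,0.982,0.11],-0.064,1],[[-0.0424,0.982,0.11],-0.064,1]]'
python3 - <<'E'
from h import *
from cell import cams,models
import cv2
im=cams.read_camera("wrist");cv2.imwrite("pics/w1.png",im[:,:,::-1])
for t in("brace_hinge","brace_end","wing"):
    r=models.pinpoint(t,"wrist");print(t,[(np.round(d['position'],3).tolist(),round(d['confidence'],2)) for d in r[:2]])
go(.643,.147,.247,2.765)
E
```

```text
time: 3.22
tool_pos: [0.6443, 0.145, 0.3607]
tool_rot: [-3.141, -0.0, 2.759]
contact_force: [1.0, -0.6, 1.2]
opening: 0.0003
grip_force: 0.0
brace_hinge [([0.532, 0.137, 0.074], 0.89), ([0.49, 0.007, 0.043], 0.52)]
brace_end []
wing []
shift [0.0055, 0.0039, 0.2859] turn -0.0024
```

View pics/w1.png

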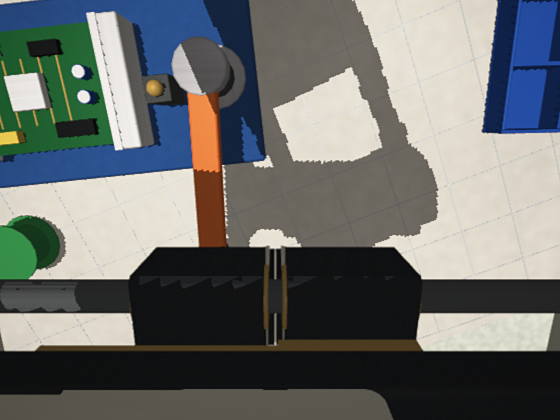

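The fingers are at about (277,300), to the right of the orange bar at (212,200). The hinge matches the estimate. I'll descend now.

```bash
python3 -m jog '[[[0.005,0.004,0.15],0,1],[[0.005,0.004,0.286],0,1],[[0.005,0.004,0.286],0,1],[[0.005,0.004,0.286],0,1]]'
cat >> h.py <<'E'
H=np.array([.532,.137])
def pos(a,rad=.1,off=.029):
    a=np.radians(a);u=np.array([np.cos(a),np.sin(a)]);n=np.array([np.sin(a),-np.cos(a)])
    return H+rad*u-off*n, a+np.pi
def arc(angles,z=.247,**k):
    for a in angles:
        p,y=pos(a,**k);print(a,end=' ');go(p[0],p[1],z,y)
E
python3 -c "
from h import *
arc([-21,-30,-39,-48,-57,-66,-75,-82])"
```

```text
time: 3.92
tool_pos: [0.6442, 0.1478, 0.2488]
tool_rot: [3.14, 0.003, 2.759]
contact_force: [-0.1, -0.3, 1.2]
opening: 0.0005
grip_force: 0.0
-21 shift [0.0014, -0.0532, 0.0044] turn -0.0053
-30 shift [-0.0075, -0.093, 0.0044] turn 0.0447
-39 shift [-0.0101, -0.1338, 0.0043] turn 0.0947
-48 shift [-0.0063, -0.1745, 0.0042] turn 0.1447
-57 shift [0.0038, -0.214, 0.0041] turn 0.1947
-66 shift [0.0201, -0.2515, 0.004] turn 0.2447
-75 shift [0.0419, -0.286, 0.0039] turn 0.2947
-82 shift [0.0625, -0.3102, 0.0038] turn 0.3336
```

```bash
python3 -m jog '[[[0.001,-0.053,0.004],-0.005,1],[[-0.0075,-0.093,0.004],0.045,1],[[-0.01,-0.134,0.004],0.095,1],[[-0.006,-0.1745,0.004],0.145,1],[[0.004,-0.214,0.004],0.195,1],[[0.02,-0.2515,0.004],0.245,1],[[0.042,-0.286,0.004],0.295,1],[[0.0625,-0.31,0.004],0.3335,1]]'
python3 -c "
from h import *
arc([-82,-87,-92,-97,-102,-105,-107,-109,-111])"
```

```text
time: 4.92
tool_pos: [0.5752, 0.0415, 0.2489]
tool_rot: [3.133, 0.002, 1.706]
contact_force: [2.0, -1.6, 1.3]
opening: 0.0006
grip_force: 1.1
-82 shift [0.0015, -0.0012, 0.0048] turn -0.0013
-87 shift [-0.0039, -0.0232, 0.0046] turn 0.0265
-92 shift [-0.0074, -0.0457, 0.0045] turn 0.0543
-97 shift [-0.009, -0.0683, 0.0043] turn 0.0821
-102 shift [-0.0085, -0.091, 0.0041] turn 0.1098
-105 shift [-0.0073, -0.1046, 0.0039] turn 0.1265
-107 shift [-0.0061, -0.1136, 0.0039] turn 0.1376
-109 shift [-0.0046, -0.1225, 0.0038] turn 0.1487
-111 shift [-0.0028, -0.1314, 0.0037] turn 0.1598
```

```bash
python3 -m jog '[[[-0.004,-0.023,0.003],0.0265,1],[[-0.0075,-0.0455,0.003],0.054,1],[[-0.009,-0.068,0.003],0.082,1],[[-0.0085,-0.091,0.003],0.11,1],[[-0.007,-0.1045,0.003],0.1265,1],[[-0.007,-0.1045,0.003],0.1265,1]]'
python3 - <<'E'
from h import *
from cell import cams,models
for c in("top","side","wrist"):
    cams.read_camera(c)
    for t in("brace_end","wing"):
        r=models.pinpoint(t,c);print(c,t,[(np.round(d['position'],3).tolist(),round(d['confidence'],2),round(float(np.degrees(np.arctan2(*(np.array(d['position'])[:2]-H)[::-1]))),1)) for d in r[:1]])
arc([-106,-108,-110,-112])
E
```

```text
time: 5.68
tool_pos: [0.5337, 0.0335, 0.2465]
tool_rot: [3.136, -0.001, 1.314]
contact_force: [0.1, 0.3, 0.5]
opening: 0.0005
grip_force: 0.0
top brace_end []
top wing []
side brace_end [([0.488, -0.028, 0.07], 0.78, -104.9)]
side wing []
wrist brace_end []
wrist wing []
-106 shift [-0.0025, -0.001, -0.009] turn 0.0072
-108 shift [-0.0047, -0.0099, -0.009] turn 0.0183
-110 shift [-0.0066, -0.0187, -0.009] turn 0.0294
-112 shift [-0.0081, -0.0277, -0.009] turn 0.0405
```

```bash
python3 -m jog '[[[-0.0045,-0.01,0],0.018,1],[[-0.0055,-0.015,0],0.025,1],[[-0.0055,-0.015,0],0.025,1]]'
```

```text
time: 6.5
tool_pos: [0.5295, 0.0325, 0.2445]
tool_rot: [3.131, -0.002, 1.235]
contact_force: [12.9, -2.6, -6.0]
opening: 0.0005
grip_force: 6.2
```

```bash
python3 -m jog '[[[0.005,0.06,0],0,0.6],[[0.005,0.06,-0.15],0,0.3],[[0,0.06,-0.3],0,0],[[-0.15,-0.05,-0.3],0,0],[[-0.325,-0.08,-0.3],0,0],[[-0.325,-0.08,-0.3],0,0],[[-0.325,-0.08,-0.3],0,0],[[-0.325,-0.08,-0.3],0,0]]'
python3 - <<'E'
from h import *
from cell import cams,models
import cv2
for c in("wrist","side","top"):
    im=cams.read_camera(c);cv2.imwrite(f"pics/{c}2.png",im[:,:,::-1])
    for t in("brace_hinge","brace_end","wing"):
        r=models.pinpoint(t,c);print(c,t,[(np.round(d['position'],3).tolist(),round(d['confidence'],2),round(float(np.degrees(np.arctan2(*(np.array(d['position'])[:2]-H)[::-1]))),1)) for d in r[:1]])
    if c=="wrist":
        m=cams.camera_model(c);np.savez("w2.npz",K=m["camera_matrix"],T=m["pose"])
E
```

```text
time: 7.5
tool_pos: [0.4539, -0.0787, 0.3635]
tool_rot: [3.141, -0.0, 1.236]
contact_force: [0.1, 0.3, -1.8]
opening: 0.076
grip_force: 0.0
wrist brace_hinge []
wrist brace_end [([0.489, -0.024, 0.075], 0.93, -104.8)]
wrist wing [([0.492, 0.001, 0.081], 0.91, -106.4)]
side brace_hinge [([0.532, 0.138, 0.074], 0.57, 51.3)]
side brace_end [([0.486, -0.027, 0.075], 0.65, -105.8)]
side wing [([0.494, -0.0, 0.08], 0.62, -105.6)]
top brace_hinge [([0.532, 0.137, 0.074], 0.68, 45.0)]
top brace_end [([0.488, -0.024, 0.073], 0.83, -105.2)]
top wing [([0.494, 0.004, 0.082], 0.48, -105.7)]
```

View pics/wrist2.png

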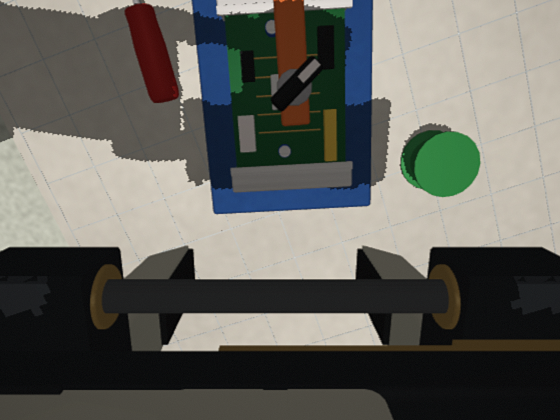

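The bar is now over the board with its end at about (293,122). The wing runs from about (274,103) to (318,63), with the white line on the upper-right half. I'll zoom in to get the wing's direction.

Run:
```python
import cv2
im=cv2.imread("pics/wrist2.png")[45:125,245:345]
cv2.imwrite("pics/crop2.png",cv2.resize(im,None,fx=7,fy=7,interpolation=cv2.INTER_CUBIC))
```

```text
(no output)
```

View pics/crop2.png

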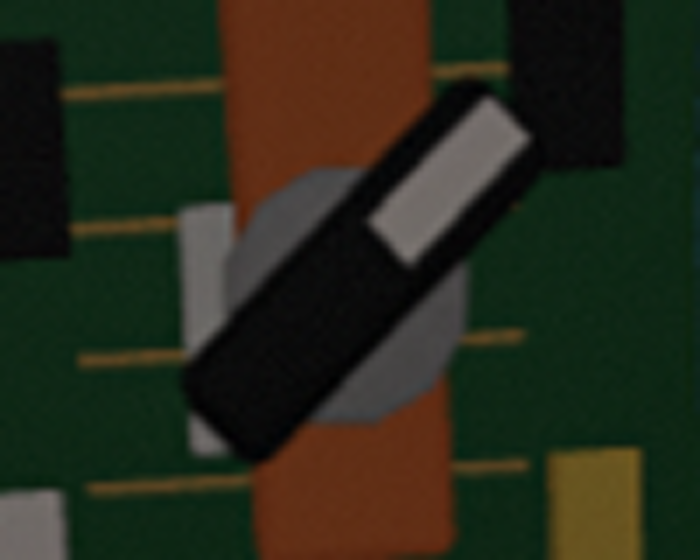

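The wing's white line runs from crop (390,245) to (510,115). Its centre is at about (366,268), which is full-picture pixel (297,83).

Run:
```python
from h import *
d=np.load("w2.npz");K,T=d["K"],d["T"]
def pr(u,v,z):
    r=T[:3,:3]@np.linalg.solve(K,[u,v,1]);c=T[:3,3];return (c+r*(z-c[2])/r[2])[:2]
f=lambda x,y,z=.115:pr(x/7+245,y/7+45,z)
a,b=f(228,418),f(505,112);print(a,b,(a+b)/2,np.linalg.norm(b-a))
for p,q in(((390,245),(510,115)),((190,375),(465,80)),((265,460),(545,150)),((228,418),(505,112))):
    e=f(*q)-f(*p);print(np.degrees(np.arctan2(e[1],e[0])))
print(f(345,295,.088), f(355,553,.081))
y=np.arctan2(*(b-a)[::-1]);print('wing yaw',y)
s=observe();print(s['qpos'],s['tool_rot'])
w=(.4935,.002)
for k in(y,y+np.pi): go(*w,.33,k);go(*w,.27,k)
```

```text
[ 0.47963948 -0.00755083] [0.50966898 0.00809397] [4.94654231e-01 2.71568711e-04] 0.033860463561432165
26.96580566955874
26.445637175062657
27.812381635711994
27.518658150849184
[4.94351750e-01 1.85593605e-04] [ 0.48804648 -0.02310869]
wing yaw 0.48029119046309265
[-3.39296660e-01  2.65666671e-01  1.75759516e+00 -1.04506865e-04
  1.11833653e+00 -3.83668430e-03] [-3.14158658e+00  9.39679471e-05  1.23538204e+00]
shift [0.2243, 0.0277, 0.0837] turn 0.2404
shift [0.2243, 0.0277, 0.2337] turn 0.2404
shift [0.2243, 0.0277, 0.0837] turn -0.7596
shift [0.2243, 0.0277, 0.2337] turn -0.7596
```

```bash
python3 -m jog '[[[0.225,0.027,0.07],-0.76,0.3],[[0.225,0.027,0.07],-0.76,0.3],[[0.225,0.027,0.07],-0.76,0.3],[[0.225,0.027,0.07],-0.76,0.3],[[0.225,0.027,0.07],-0.76,0.3],[[0.225,0.027,0.07],-0.76,0.3],[[0.225,0.027,0.07],-0.76,0.3],[[0.225,0.027,0.07],-0.76,0.3],[[0.225,0.027,0.07],-0.76,0.3],[[0.225,0.027,0.07],-0.76,0.3],[[0.225,0.027,0.07],-0.76,0.3],[[0.225,0.027,0.07],-0.76,0.3]]'
python3 - <<'E'
from h import *
go(.494,.001,.27,3.617);print(observe()['qpos'])
E
```

```text
time: 9.6
tool_pos: [0.4933, 0.0023, 0.3355]
tool_rot: [-3.142, 0.0, -2.792]
contact_force: [0.3, 0.4, -0.7]
opening: 0.0644
grip_force: 0.0
shift [-0.0005, -0.0035, 0.1638] turn -0.04
[-1.50871993e-01  3.54987868e-01  1.71308373e+00 -8.25942776e-05
  1.07347294e+00 -2.07140164e+00]
```

```bash
python3 -m jog '[[[0,-0.0035,0.08],-0.04,0.3],[[0,-0.0035,0.164],-0.04,0.3],[[0,-0.0035,0.164],-0.04,0.3],[[0,-0.0035,0.164],-0.04,0.3],[[0,-0.0035,0.164],-0.04,0.92],[[0,-0.0035,0.164],-0.04,0.92],[[0,-0.0035,0.164],-0.04,0.92],[[0,-0.0035,0.164],-0.04,0.92],[[0,-0.0035,0.164],-0.04,0.92],[[0,-0.0035,0.164],-0.04,0.92]]' 15
python3 - <<'E'
from h import *
from cell import cams
import cv2
s=observe();print(s['tool_rot'],s['torque'],s['qpos'][5])
im=cams.read_camera("wrist");cv2.imwrite("pics/w3.png",im[:,:,::-1])
E
```

```text
time: 10.85
tool_pos: [0.4942, 0.0003, 0.27]
tool_rot: [-3.139, 0.0, -2.672]
contact_force: [-0.3, -1.7, -3.0]
opening: 0.0111
grip_force: 15.0
[-3.13912966e+00  3.50070749e-04 -2.67167128e+00] [-0.16879093 -0.05228342 -0.0696349 ] -2.193344043610418
```

View pics/w3.png

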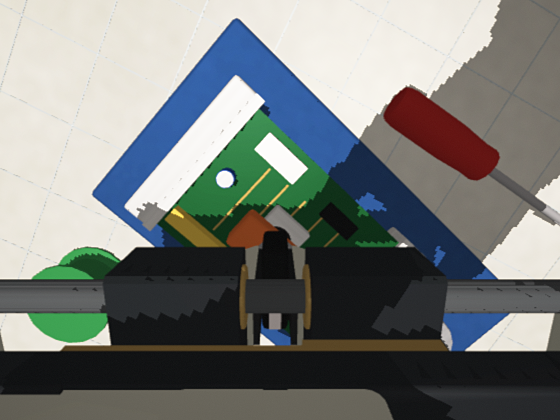

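The wing is held between the pads at about (277,290) with an opening of 11.1 mm. I'll turn it clockwise for most of the way, then feel for the seat in small steps.

```bash
python3 -m jog '[[[0,0,0],0.05,1],[[0,0,0],0.1,1],[[0,0,0],0.15,1],[[0,0,0],0.2,1],[[0,0,0],0.25,1],[[0,0,0],0.3,1],[[0,0,0],0.35,1],[[0,0,0],0.4,1],[[0,0,0],0.45,1],[[0,0,0],0.5,1],[[0,0,0],0.55,1],[[0,0,0],0.6,1]]' 25
python3 -c "
from h import *
s=observe();print(s['tool_rot'][2],s['torque'],s['qpos'][5])"
python3 -m jog '[[[0,0,0],0.02,1],[[0,0,0],0.04,1],[[0,0,0],0.06,1],[[0,0,0],0.08,1],[[0,0,0],0.1,1],[[0,0,0],0.1,1]]'
python3 -c "
from h import *
s=observe();print(s['tool_rot'][2],s['torque'],s['qpos'][5])"
```

```text
time: 12.4
tool_pos: [0.4945, 0.001, 0.27]
tool_rot: [3.139, 0.0, 1.721]
contact_force: [4.6, 1.1, -3.0]
opening: 0.0108
grip_force: 25.0
1.7207444710085367 [ 0.13483512 -0.78530762  0.06379315] -0.30338080782242877
time: 13.15
tool_pos: [0.4946, 0.001, 0.27]
tool_rot: [3.139, -0.0, 1.412]
contact_force: [5.7, 0.9, -4.4]
opening: 0.0109
grip_force: 25.0
1.4120223646516648 [ 0.17844029 -1.02629257 -0.07459496] 0.005330579527895599
```

```bash
f(){ python3 -c "
from h import *
s=observe();print(s['tool_rot'][2],s['torque'],s['qpos'][5],s['contact_force'])"; }
python3 -m jog '[[[0,0,0],0.01,1],[[0,0,0],0.02,1],[[0,0,0],0.02,1]]'; f
python3 -m jog '[[[0,0,0],0.01,1],[[0,0,0],0.02,1],[[0,0,0],0.02,1]]'; f
python3 -m jog '[[[0,0,0],0.01,1],[[0,0,0],0.01,1]]' ; f
python3 -m jog '[[[0,0,0],0.01,1],[[0,0,0],0.01,1]]' ; f
```

```text
time: 13.52
tool_pos: [0.4947, 0.001, 0.27]
tool_rot: [3.139, -0.001, 1.35]
contact_force: [6.0, 0.9, -4.8]
opening: 0.0108
grip_force: 25.0
1.3496981868584106 [ 0.11288141 -1.02670668 -0.0333211 ] 0.06763442897572385 [ 6.04925055  0.91937265 -4.8482358 ]
time: 13.9
tool_pos: [0.4947, 0.001, 0.27]
tool_rot: [3.138, -0.001, 1.288]
contact_force: [5.7, 1.3, -4.5]
opening: 0.0106
grip_force: 25.2
1.2879562384481353 [ 0.13460488 -1.03418621  0.43900146] 0.12974991101295372 [ 5.68110476  1.29772093 -4.5030502 ]
time: 14.15
tool_pos: [0.4947, 0.0011, 0.2701]
tool_rot: [3.138, -0.001, 1.257]
contact_force: [5.6, 1.2, -4.6]
opening: 0.0107
grip_force: 25.7
1.2569059715701847 [ 0.22077085 -1.02494102  0.53942147] 0.16097567436940124 [ 5.57852606  1.18374313 -4.5556924 ]
time: 14.4
tool_pos: [0.4947, 0.0012, 0.2701]
tool_rot: [3.139, -0.001, 1.226]
contact_force: [6.5, 2.9, -3.5]
opening: 0.0112
grip_force: 26.1
1.225507424598601 [ 0.31745422 -1.06169783  0.58913716] 0.19230924600129407 [ 6.49708258  2.89793192 -3.48470315]
```

The torque rose to 0.44–0.59 N m from a yaw of about 1.29, which also matches the bar's direction, so the screw is seated. I'll relax to 1.29 and regrip so the pads sit flush on the wing, then check the seat and back off.

```bash
f(){ python3 -c "
from h import *
s=observe();print(s['tool_rot'][2],s['torque'],s['qpos'][5],s['contact_force'])"; }
python3 -m jog '[[[0,0,0],-0.02,1],[[0,0,0],-0.02,1],[[0,0,0],-0.02,0.75],[[0,0,0],-0.02,0.75],[[0,0,0],-0.02,0.75]]'; f
python3 -m jog '[[[0,0,0],0,1],[[0,0,0],0,1],[[0,0,0],0,1],[[0,0,0],0,1]]' 25; f
python3 -m jog '[[[0,0,0],0.006,1],[[0,0,0],0.006,1]]'; f
```

```text
time: 15.02
tool_pos: [0.4936, 0.001, 0.2698]
tool_rot: [-3.141, 0.0, 1.286]
contact_force: [0.5, 0.1, 0.3]
opening: 0.0229
grip_force: 0.0
1.2863555440897176 [-0.04370047 -0.04188753  0.04024337] 0.1311376055762757 [0.48868791 0.13108969 0.32708428]
time: 15.52
tool_pos: [0.4946, 0.0007, 0.2701]
tool_rot: [3.139, 0.0, 1.287]
contact_force: [4.8, -1.1, -3.8]
opening: 0.0113
grip_force: 24.9
1.2866659678022756 [-0.20459405 -0.83466699  0.28346113] 0.13093545433889817 [ 4.78687667 -1.10594529 -3.84514645]
time: 15.78
tool_pos: [0.4946, 0.0007, 0.2701]
tool_rot: [3.139, 0.0, 1.268]
contact_force: [5.2, -2.1, -3.7]
opening: 0.0109
grip_force: 25.2
1.2679865169568405 [-0.1767514  -0.90035064  0.37780651] 0.14980462167258787 [ 5.22414991 -2.05039805 -3.65039393]
```

```bash
f(){ python3 -c "
from h import *
s=observe();print(s['tool_rot'][2],s['torque'],s['qpos'][5],s['contact_force'])"; }
python3 -m jog '[[[0,0,0],-0.05,1],[[0,0,0],-0.1,1],[[0,0,0],-0.15,1],[[0,0,0],-0.2,1],[[0,0,0],-0.25,1],[[0,0,0],-0.3,1],[[0,0,0],-0.35,1],[[0,0,0],-0.4,1],[[0,0,0],-0.45,1],[[0,0,0],-0.49,1],[[0,0,0],-0.51,1],[[0,0,0],-0.51,1]]' 25; f
python3 - <<'E'
from h import *
from cell import cams,models
import cv2
for c in("side","top","wrist"):
    im=cams.read_camera(c)
    if c!="top":cv2.imwrite(f"pics/{c}4.png",im[:,:,::-1])
    for t in("brace_end","wing"):
        r=models.pinpoint(t,c);print(c,t,[(np.round(d['position'],3).tolist(),round(d['confidence'],2),round(float(np.degrees(np.arctan2(*(np.array(d['position'])[:2]-H)[::-1]))),1)) for d in r[:1]])
E
```

```text
time: 17.27
tool_pos: [0.4944, 0.0006, 0.27]
tool_rot: [-3.141, 0.002, 2.869]
contact_force: [3.9, -3.5, -3.6]
opening: 0.0108
grip_force: 24.9
2.869207061594736 [-0.51971574 -0.84282539  0.04272263] -1.4516693327441126 [ 3.91035577 -3.54531875 -3.61486618]
side brace_end [([0.488, -0.028, 0.073], 0.7, -104.9)]
side wing [([0.492, 0.003, 0.08], 0.5, -106.7)]
top brace_end []
top wing []
wrist brace_end [([0.487, -0.024, 0.075], 0.69, -105.7)]
wrist wing [([0.49, 0.003, 0.079], 0.68, -107.4)]
```

View pics/wrist4.png

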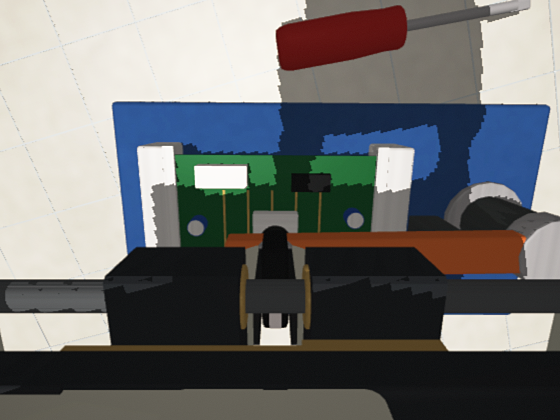

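The wing is gripped at (277,285), square to the bar, which is at its stop over the board. The screwdriver has not moved, so I'll hand in.

```bash
python3 -c "
from cell import robot
print(robot.hand_in())"
```

```text
the job is handed in; nothing more can be done
None
```

The brace is at its end stop over the board, and the thumbscrew was seated, backed off about a quarter turn (1.57 rad by measured tool angle), and is still gripped; the job was handed in at about 17 s.

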